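Walk a heavy potted transformer round and square it up to the chassis flange

TASK

Walk the heavy black transformer round where it stands, nudging one corner and then another with the fingertips and letting its middle stray no more than about 60 mm (half its length), until one of its two long sides faces the upturned flange of the chassis; no corner may strike the flange while it is still askew. Then push it up so that this long side lies flush against the flange, and leave it there with the hand clear. Push only on the sides of its can: do not grip, tip or lift it, do not touch the terminal board on its top, and leave the capacitor, the relay and the green terminal strip where they are.

Things in the scene. Friction and masses are not known exactly. Their poses are not given: they have to be found in the camera images.
- transformer: loose potted transformer, about 1.8 kg (7 to 16 N slides it): black steel can 90 (x) by 125 (y) by 50 mm (z up), origin at the centre of its underside, resting on the chassis sheet (top 3 mm over the bench). Its long sides (+x and -x, two brass inserts each) are alike: either may go to the flange. Pushed 48 mm off the middle of a long side it turns, its centre moving roughly 70 mm per radian.
- terminals: brown terminal board with brass screws fixed on top of the transformer: 40 (x) by 76 (y) mm, centred, 11 mm high, so the whole thing is 61 mm high; origin at the centre of its underside, axes as the transformer's. Not to be touched.
- chassis: bare sheet-steel rack chassis lying fixed on the bench: a flat sheet 3 mm thick, 440 mm along its y, from x = -190 to x = +153 mm of its origin, which lies on the bench under the sheet. It is fastened and turned a little on the bench.
- flange: slotted flange upturned along the chassis' far edge, the fence: fixed, 440 mm long (its y), 32 mm high above the sheet, 3 mm thick. Origin at the foot of the middle of its inner face, on the sheet's top; the inner face looks to its -x (towards the robot), and its +x points away from the chassis. A transformer flush against it has its origin 45 mm in front (x = -45 mm in this frame).
- capacitor: blue electrolytic capacitor can standing loose on the sheet, 35 mm across, 48 mm high, origin at the centre of its underside. Leave alone.
- relay: orange relay with black foot standing loose on the sheet, 28 x 30 x 46 mm high, origin at the centre of its underside. Leave alone.
- terminal_strip: green five-way terminal strip lying loose on the sheet near one end of the flange, 20 x 50 x 20 mm high, origin at the centre of its underside. Leave alone.

How it is judged:
On the way:
1. turned so that a long side faces the flange within about 14 degrees, while still clear of the flange (angle between the y axis of transformer and the y axis of flange, either way round below 0.25 rad and x of transformer in the frame of flange below -0.049 m and contact force between transformer and flange below 0.1 N), for 0.05 s.
At the end, for the whole second after the job is handed in: the transformer stands still and flat on the sheet with a long side against the flange: square to it within 0.03 rad (1.7 degrees), no more than 3 mm away at its middle, wholly within the flange's length; capacitor, relay and terminal strip stand within 12 mm of where they were (angle between the y axis of transformer and the y axis of flange, either way round below 0.03 rad and x of transformer in the frame of flange between -0.048 and -0.042 m and y of transformer in the frame of flange between -0.157 and 0.157 m and z of transformer in the frame of flange below 0.003 m and angle between transformer's own z axis and vertical below 0.04 rad and linear speed of transformer below 0.01 m/s and distance of each of capacitor, relay, terminal_strip from where it was at the start of the episode below 0.012 m and angle between each of capacitor, relay, terminal_strip's own z axis and vertical below 0.2 rad); the robot touches nothing.
It fails at once if the transformer is pushed more than 65 mm away from where it stood before a long side faces the flange (distance of transformer from where it was at the start of the episode above 0.065 m and angle between the y axis of transformer and the y axis of flange, either way round above 0.3 rad).
It fails at once if the transformer strikes the flange while more than 20 degrees askew (contact force between transformer and flange above 1 N and angle between the y axis of transformer and the y axis of flange, either way round above 0.35 rad).
It fails at once if the transformer is lifted or tipped (z of transformer in the frame of flange above 0.006 m or angle between transformer's own z axis and vertical above 0.1 rad).
It fails at once if the terminal board is pushed or gripped (contact force between any of the fingers, the arm and terminals above 1 N).
It fails at once if the capacitor, the relay or the terminal strip is knocked or moved (distance of any of capacitor, relay, terminal_strip from where it was at the start of the episode above 0.012 m or angle between any of capacitor, relay, terminal_strip's own z axis and vertical above 0.2 rad).
It also fails if it takes over 64 s, if anything falls off the work surface, if the arm or the gripper's body presses on something with over 40 N, if the wrist force passes 120 N, or if a joint passes its speed limit or range.

ROBOT

A 6-joint arm with a two-finger parallel gripper is mounted at the origin on the work surface. World frame = base frame: x ahead of the robot, y to its left, z up, the work surface at z = 0. Lengths are in m, angles in rad, forces in N, time in s.
With the tool pointing down it reaches from about 0.4 to 0.825 m from the base axis. Payload 7 kg.
Tool frame: the origin (TCP) lies between the finger pads; the fingertips stand 22 mm ahead of it and the grasp point (between the pads) lies 3 mm ahead of it; z points along the fingers, y is the direction in which the jaws open and shut (so a half turn about z gives the same grasp; the last joint's range is limited). The gripper opens to 88 mm and grips with 3 to 60 N. Pads are 19 mm wide; open, the fingers measure 130 mm over their backs; the gripper's body (78 mm by 193 mm) begins 47 mm behind the grasp point.
Start: joints at [1.586, 0.359, 0.012, 0, -1.224, -0.288], TCP at [0.182, 0.65, 0.249] pointing down, gripper open.
Joint ranges: [-3.07, 3.07], [-1.43, 2.12], [-1.02, 1.25], [-3.03, 1.67], [-3.05, -0], [-3.03, 3.03]. Speed limits (rad/s): [2.39, 2.39, 3.01, 3.14, 3.14, 3.14].

INTERFACE

Orientations are given as [roll, pitch, yaw] about the fixed x, y, z axes, in that order (R = Rz(yaw) Ry(pitch) Rx(roll)).
In Python, from station import arm, optics gives the robot as it stands. The module is installed in compiled form; this text tells all that it offers.
- The arm moves only by the tool jog_arm, never from a script. Its argument "motion" is a list that holds one entry, the list of rows, each a list of 7 numbers: the shift along the tool's x, y, z in m, then the turn, a rotation vector about the tool's x, y, z in degrees, then the finger opening in m, from 0 to 0.0876. In form: [[[x, y, z, rx, ry, rz, grip], ...]]. A call has 1 to 8 rows; each row is the pose to reach, as a shift and turn from the pose measured when the call began, along the tool's axes at that moment; what a row does not reach only later rows make up. A row lasts 1/10 s, in which the tool goes at most 50 mm and 8.59 degrees, less where a joint would pass 70% of its speed; a pose out of reach is approached as far as the arm can. A call with a gripper value outside its range is refused whole. The fingers move at their own pace and stop on an object; "newtons" is the grip in N (left out, the last holds). Time passes only in rows, so rows that repeat a pose let the fingers close. It gives the time, the measured TCP pose, the force and the opening at its end, in the units of the state.
- arm.get_state(): the state, without advancing time (a new reading comes with each control period).
- optics.grab_frame(name): name is "scene" or "top" or "wrist"; returns the picture (480x640x3 uint8, red, green, blue); there is no depth.
- optics.camera_model(name): a dict with "mtx" (3x3 intrinsics, pixels), "R" (3x3) and "t" (3): a world point X has camera coordinates R X + t; the wrist camera has in their place "mount" (4x4, takes a point from camera to tool coordinates, whose origin is the TCP and whose axes are the flange's). Camera axes: x right, y down, z forward; pixel columns grow to the right and rows downward; lengths in m; the calibration is good to about 2 mm. The wrist camera is an equidistant fisheye: a pixel r from the principal point sees the ray r / f radians off the axis. A picture is of the moment at which its call begins: read the wrist's pose just before it. camera_model takes no time and is no camera call.
- arm.job_done(): hands the job in, once; it reports no verdict.
The state is a dict: "t": time; "q": joint angles; "qd": joint speeds; "joint_efforts": joint torques, N m; "eef_pos": TCP position; "ee_rot": TCP orientation; "force": force on the tool from outside, world axes, zero at the start; "moment": the same for the moment, N m; "width": finger opening in m.
Only numpy, scipy, OpenCV 4.12 (cv2) and the standard library are available. Lean on these libraries where they do the work, as an engineer would, in place of code of your own. Each camera call takes 0.05 s, during which the arm holds its last target.

## Working session

There is one attempt and no reset: what is moved stays moved. The work goes in short steps, Python scripts to look and compute and a tool call to move; the robot and the scene stay as the last step left them, time stands still between calls to the robot, and variables do not carry over. Pictures are saved under pics/ and viewed, and the job is handed in when it is done.

Besides the shell and the picture viewer there is one more tool, called after "Call:" as name(argument=value, ...) on one line, values as JSON. jog_arm: Moves the arm, as the interface text tells. Its arguments: {"type":"object","properties":{"motion":{"type":"array","items":{"type":"array","items":{"type":"array","items":{"type":"number"}}}},"newtons":{"type":"number"}},"required":["motion"]}

```bash
mkdir -p pics
python3 - <<'E'
from station import arm, optics
import cv2
s=arm.get_state(); print(s)
for n in ["scene","top"]:
    im=optics.grab_frame(n); cv2.imwrite(f"pics/{n}0.png",im[:,:,::-1]); m=optics.camera_model(n); print(n,m)
print(optics.camera_model("wrist"))
E
```

```text
{'t': 0.0, 'q': array([ 1.58610950e+00,  3.59380758e-01,  1.10800397e-02, -3.52960570e-04,
       -1.22410750e+00, -2.88080615e-01]), 'qd': array([ 0.00021427,  0.00047613,  0.00091192,  0.00089849, -0.00038963,
        0.00111511]), 'joint_efforts': array([-4.08408696e-04, -5.82718670e+01,  2.93047410e+01,  6.99748859e+00,
        6.86637824e-03, -1.49787202e-04]), 'eef_pos': array([0.18175599, 0.64960449, 0.24763534]), 'ee_rot': array([ 3.13995290e+00, -1.39870065e-04, -2.72887529e-01]), 'force': array([ 0.17437657, -1.40335193, -0.76160631]), 'moment': array([-0.00301587,  0.06882277,  0.01414552]), 'width': 0.0877367862525319}
scene {'mtx': array([[567.51461903,   0.        , 328.46417338],
       [  0.        , 567.51461903, 244.45545528],
       [  0.        ,   0.        ,   1.        ]]), 'R': array([[ 0.37236597,  0.92781334,  0.02249436],
       [ 0.5945616 , -0.21986888, -0.77340428],
       [-0.712629  ,  0.30136371, -0.63351387]]), 't': array([-0.23071721, -0.29103735,  1.39150799])}
top {'mtx': array([[523.92470762,   0.        , 314.10942837],
       [  0.        , 523.92470762, 238.39154352],
       [  0.        ,   0.        ,   1.        ]]), 'R': array([[-0.00914481, -0.99924593,  0.03773508],
       [-0.98728378,  0.00303324, -0.15893879],
       [ 0.15870448, -0.03870869, -0.98656704]]), 't': array([0.01466639, 0.56009181, 0.71638749])}
{'mtx': array([[371.64829954,   0.        , 325.06999196],
       [  0.        , 371.64829954, 239.13056746],
       [  0.        ,   0.        ,   1.        ]]), 'mount': array([[ 6.37509814e-04, -9.52408572e-01, -3.04823729e-01,
         8.33199285e-02],
       [ 9.99999793e-01,  6.32007330e-04,  1.16724784e-04,
         7.75067689e-04],
       [ 8.14811464e-05, -3.04823741e-01,  9.52408778e-01,
        -1.35604217e-01],
       [ 0.00000000e+00,  0.00000000e+00,  0.00000000e+00,
         1.00000000e+00]])}
```

View pics/scene0.png

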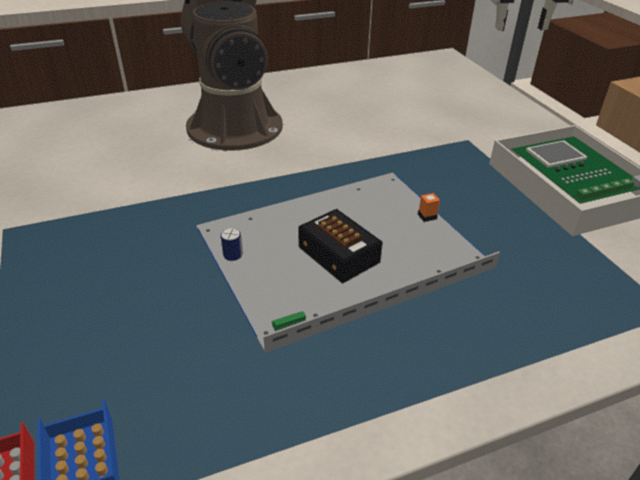

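View pics/top0.png

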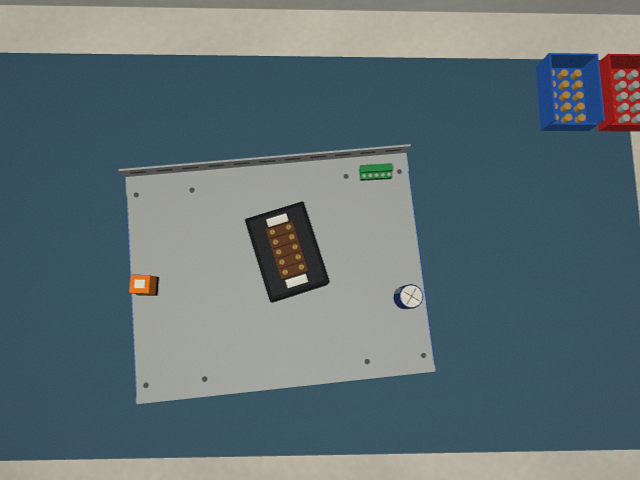

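```bash
cat > h.py <<'E'
import numpy as np, cv2
from station import arm, optics
from scipy.optimize import least_squares, minimize
M={n:optics.camera_model(n) for n in("scene","top")}
def proj(n,X):
    m=M[n]; c=np.asarray(X)@m["R"].T+m["t"]; p=c@m["mtx"].T; return p[:,:2]/p[:,2:]
def unproj(n,uv,z):
    m=M[n]; uv=np.atleast_2d(uv); r=np.c_[uv,np.ones(len(uv))]@np.linalg.inv(m["mtx"]).T@m["R"]
    C=-m["R"].T@m["t"]; return C+r*((z-C[2])/r[:,2])[:,None]
def grab(n,name):
    im=optics.grab_frame(n)[:,:,::-1].copy(); cv2.imwrite(f"pics/{name}.png",im); return im
def box(p,z0=0.003,sx=.09,sy=.125,h=.05):
    x,y,a=p; c,s=np.cos(a),np.sin(a); P=[]
    for z in(z0,z0+h):
        for i,j in((1,1),(-1,1),(-1,-1),(1,-1)):
            u,v=i*sx/2,j*sy/2; P.append([x+c*u-s*v,y+s*u+c*v,z])
    return np.array(P)
def mask(im,win):
    g=im.max(2); m=np.zeros(g.shape,np.uint8); x0,y0,x1,y1=win
    m[y0:y1,x0:x1]=(g[y0:y1,x0:x1]<75)*255
    n,l,st,_=cv2.connectedComponentsWithStats(m); k=1+np.argmax(st[1:,4])
    c,_=cv2.findContours((l==k).astype(np.uint8),cv2.RETR_EXTERNAL,cv2.CHAIN_APPROX_NONE)
    return max(c,key=cv2.contourArea)
def fit(ims,p0,wins):
    """ims: dict name->image; fit pose on black silhouette hull vs projected hull (IoU-like, soft via contour dist)"""
    hs={n:cv2.convexHull(mask(ims[n],wins[n]))[:,0].astype(float) for n in ims}
    dense={}
    for n,h in hs.items():
        q=[]
        for a,b in zip(h,np.roll(h,-1,0)):
            k=max(int(np.hypot(*(b-a))),1); q+= [a+(b-a)*t/k for t in range(k)]
        dense[n]=np.array(q)
    def res(p):
        r=[]
        for n,q in dense.items():
            hp=cv2.convexHull(proj(n,box(p)).astype(np.float32))
            r+=[cv2.pointPolygonTest(hp,(float(u),float(v)),True) for u,v in q]
        return np.array(r)-0.3
    s=least_squares(res,p0,loss="soft_l1",diff_step=1e-3,x_scale=[.01,.01,.1])
    return s.x,np.sqrt(np.mean(s.fun**2))
E
python3 - <<'E'
from h import *
top=cv2.imread("pics/top0.png"); sc=cv2.imread("pics/scene0.png")
ct=unproj("top",[[250,222],[303,203],[328,283],[272,300]],.053); print(ct)
c0=ct.mean(0); print(c0)
wt=(225,185,350,320); ws=(290,200,390,285)
for ims,w in(({"top":top},{"top":wt}),({"scene":sc},{"scene":ws}),({"top":top,"scene":sc},{"top":wt,"scene":ws})):
    for a0 in(.3,-.3): print(fit(ims,[c0[0],c0[1],a0+0],w) )
print("flange top px", unproj("top",[[121,170],[409,147]],.035))
print("near sheet corners",unproj("top",[[137,403],[435,371]],.003))
print("relay",unproj("top",[[139,284]],.049),"cap",unproj("top",[[410,296]],.051),"strip",unproj("top",[[361,166],[392,164],[393,179],[360,180]],.02))
cv2.imwrite("pics/crop.png",cv2.resize(top[140:320,100:440],None,fx=2.3,fy=2.3,interpolation=cv2.INTER_CUBIC))
cv2.imwrite("pics/crop2.png",cv2.resize(sc[170:350,190:510],None,fx=2.5,fy=2.5,interpolation=cv2.INTER_CUBIC))
E
```

```text
[[ 0.58294097  0.10350553  0.053     ]
 [ 0.61085645  0.02721575  0.053     ]
 [ 0.49468294 -0.00755931  0.053     ]
 [ 0.47131691  0.07157515  0.053     ]]
[0.53994932 0.04868428 0.053     ]
(array([0.54938735, 0.03503792, 0.30010209]), np.float64(11.171163983007446))
(array([ 0.54222641,  0.05120583, -1.26653079]), np.float64(0.40134655617876847))
(array([ 0.54434642,  0.04893402, -0.17121748]), np.float64(5.157039781232751))
(array([ 0.54434675,  0.04893361, -0.17123065]), np.float64(5.15702442299053))
(array([ 0.54335702,  0.05001731, -0.23144957]), np.float64(8.083127004661252))
(array([ 0.54329219,  0.05013856, -0.27621535]), np.float64(8.03025367812859))
flange top px [[ 0.66517738  0.2961332   0.035     ]
 [ 0.70234731 -0.13516794  0.035     ]]
near sheet corners [[ 0.3273678   0.26722342  0.003     ]
 [ 0.36681332 -0.16825361  0.003     ]]
relay [[0.49525941 0.25838693 0.049     ]] cap [[ 0.47558876 -0.1244551   0.051     ]] strip [[ 0.67676326 -0.06299597  0.02      ]
 [ 0.68007734 -0.11113746  0.02      ]
 [ 0.65618619 -0.11189695  0.02      ]
 [ 0.65453396 -0.0609358   0.02      ]]
```

View pics/crop.png

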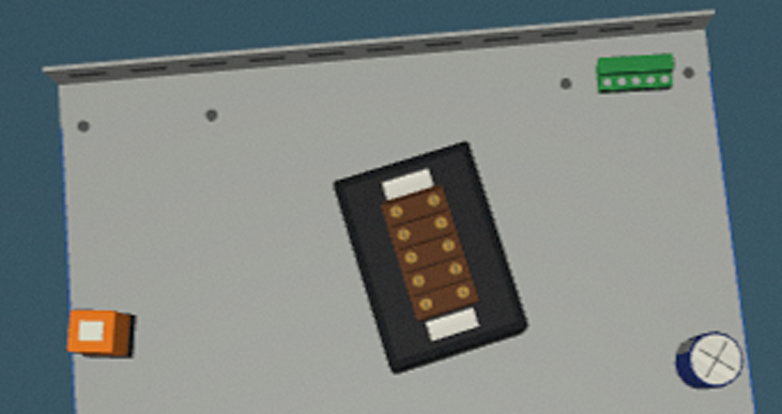

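View pics/crop2.png

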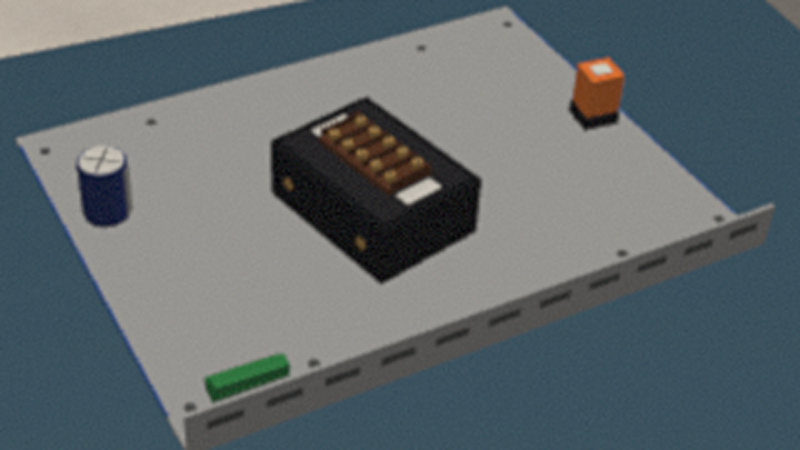

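```bash
cat >> h.py <<'E'
FO=np.array([.686,.0795]); FY=.088
def toF(p): 
    d=np.asarray(p)[:2]-FO; c,s=np.cos(FY),np.sin(FY); return np.array([c*d[0]+s*d[1],-s*d[0]+c*d[1]])
def toW(q):
    c,s=np.cos(FY),np.sin(FY); return FO+np.array([c*q[0]-s*q[1],s*q[0]+c*q[1]])
def st():
    s=arm.get_state(); e=s["eef_pos"]; f=toF(e); print("t %.2f TCP_F %.1f %.1f tipz %.1f"%(s["t"],*f*1e3,e[2]*1e3-22),"rpy-yawF(deg)",np.round(np.degrees(s["ee_rot"]-[0,0,FY]),2),"F",np.round(s["force"],1),"w %.4f"%s["width"]); return s
E
python3 - <<'E'
from h import *
top=cv2.imread("pics/top0.png"); sc=cv2.imread("pics/scene0.png")
wt=(225,185,350,320); ws=(290,200,390,285)
for ims,w in(({"top":top},{"top":wt}),({"scene":sc},{"scene":ws}),({"top":top,"scene":sc},{"top":wt,"scene":ws})):
    p,r=fit(ims,[.542,.051,-1.2665],w); print(p,r,toF(p)*1e3,"heading_F",np.degrees(p[2]-FY)+90)
    
F=lambda q,z:[*toW(q),z]
P=np.array([F((0,.22),.035),F((0,-.22),.035),F((0,.22),.003),F((0,-.22),.003),F((-.34,.22),.003),F((-.34,-.22),.003)])
for n,im in(("top",top),("scene",sc)):
    b=cv2.resize(im,None,fx=1,fy=1)
    pp=proj(n,P); print(n,pp.round(1).tolist())
    for a,c in((0,1),(2,3),(4,5),(2,4),(3,5)): cv2.line(b,tuple(pp[a].round().astype(int)),tuple(pp[c].round().astype(int)),(0,0,255),1)
    cv2.polylines(b,[cv2.convexHull(proj(n,box(p)).astype(np.int32))],True,(0,255,0),1)
    x,y=(100,130) if n=="top" else (190,170)
    cv2.imwrite(f"pics/ov_{n}.png",cv2.resize(b[y:y+285,x:x+350],None,fx=2,fy=2,interpolation=cv2.INTER_CUBIC))
st()
E
```

```text
[ 0.54222982  0.05120874 -1.26672987] 0.40126210853930216 [-145.70028322  -15.54632923] heading_F 12.379695895309155
[ 0.54255469  0.05003799 -1.28452856] 0.948122779870305 [-145.4795598   -16.74110793] heading_F 11.359906390866314
[ 0.54225415  0.05100841 -1.26916588] 0.7436980416347079 [-145.69364705  -15.74803113] heading_F 12.240123168915673
top [[119.3, 169.0], [411.8, 145.1], [126.2, 175.0], [407.4, 151.9], [135.9, 402.6], [435.9, 371.1]]
scene [[498.8, 251.7], [261.8, 335.3], [494.9, 265.6], [262.9, 349.7], [393.1, 172.2], [196.0, 224.4]]
t 0.10 TCP_F -452.2 612.3 tipz 225.7 rpy-yawF(deg) [ 1.7992e+02 -1.0000e-02 -2.0680e+01] F [ 0.5 -0.  -0.7] w 0.0874
```

View pics/ov_top.png

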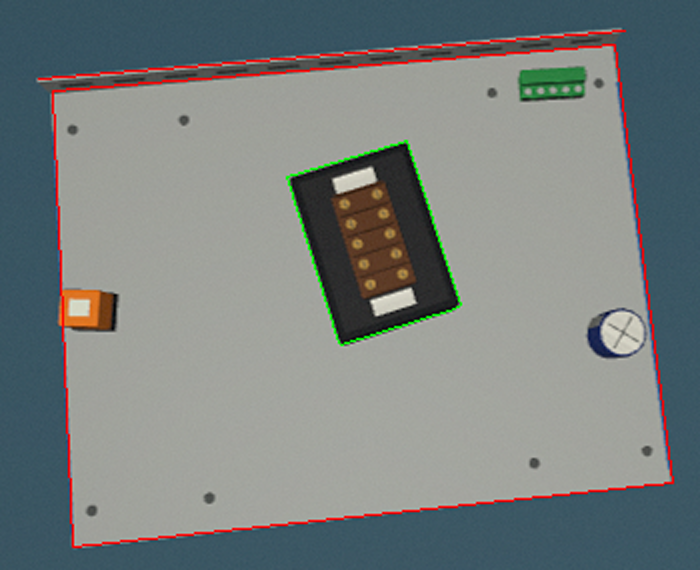

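View pics/ov_scene.png

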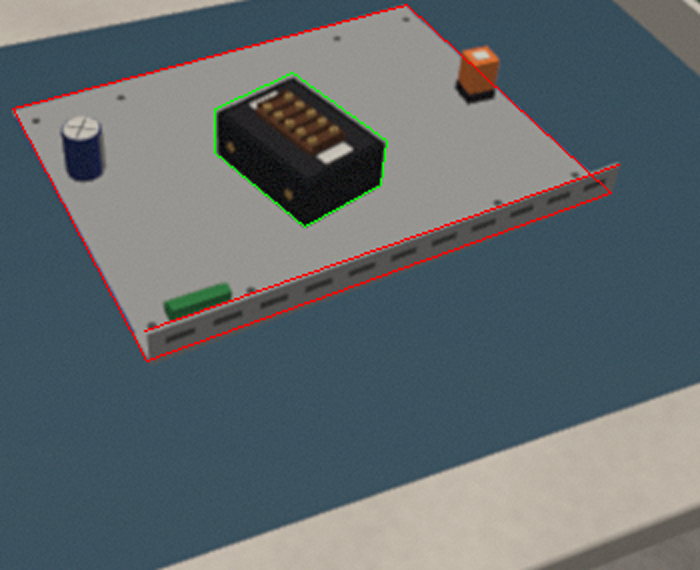

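Call:
jog_arm(motion=[[[0.037, 0.032, 0, 0, 0, -2.5, 0], [0.074, 0.064, 0, 0, 0, -5, 0], [0.111, 0.096, 0, 0, 0, -7.5, 0], [0.148, 0.128, 0, 0, 0, -10, 0], [0.185, 0.16, 0, 0, 0, -12.5, 0], [0.222, 0.192, 0, 0, 0, -15, 0], [0.259, 0.224, 0.02, 0, 0, -17.5, 0], [0.296, 0.256, 0.04, 0, 0, -20.5, 0]]], newtons=5)

```text
t: 0.9
eef_pos: [0.3956, 0.3261, 0.2103]
ee_rot: [3.142, -0.0, 0.087]
force: [1.1, 0.1, -0.6]
width: 0.0293
```

```bash
python3 -c "
from h import *
st()"
```

```text
t 0.90 TCP_F -267.6 271.2 tipz 188.3 rpy-yawF(deg) [ 1.8e+02 -3.0e-02 -6.0e-02] F [ 1.1  0.1 -0.6] w 0.0293
```

Call:
jog_arm(motion=[[[0.023, 0.042, 0.005, 0, 0, 0, 0], [0.046, 0.084, 0.01, 0, 0, 0, 0], [0.069, 0.126, 0.015, 0, 0, 0, 0], [0.092, 0.168, 0.02, 0, 0, 0, 0], [0.115, 0.21, 0.03, 0, 0, 0, 0], [0.138, 0.252, 0.04, 0, 0, 0, 0], [0.165, 0.295, 0.05, 0, 0, 0, 0], [0.192, 0.335, 0.06, 0, 0, 0, 0]]])

```text
t: 1.7
eef_pos: [0.6161, 0.008, 0.1501]
ee_rot: [-3.142, -0.0, 0.087]
force: [0.6, 0.3, 0.6]
width: 0.0004
```

```bash
python3 -c "
from h import *
st()"
```

```text
t 1.70 TCP_F -75.9 -65.1 tipz 128.1 rpy-yawF(deg) [-1.8e+02 -2.0e-02 -5.0e-02] F [0.6 0.3 0.6] w 0.0004
```

Call:
jog_arm(motion=[[[0, 0.015, 0.03, 0, 0, 0, 0], [0, 0.015, 0.06, 0, 0, 0, 0], [0, 0.015, 0.09, 0, 0, 0, 0], [0, 0.015, 0.106, 0, 0, 0, 0], [0, 0.015, 0.116, 0, 0, 0, 0], [0, 0.015, 0.116, 0, 0, 0, 0]]])

```text
t: 2.3
eef_pos: [0.6165, -0.0072, 0.0326]
ee_rot: [3.141, 0.002, 0.087]
force: [-0.4, -1.0, 0.1]
width: 0.0003
```

```bash
python3 -c "
from h import *
st()
cv2.imwrite('pics/a1.png',cv2.resize(grab('top','top1')[130:330,90:440],None,fx=2,fy=2))
cv2.imwrite('pics/b1.png',cv2.resize(grab('scene','scene1')[150:350,190:510],None,fx=2,fy=2))"
```

```text
t 2.30 TCP_F -76.8 -80.2 tipz 10.6 rpy-yawF(deg) [ 1.7998e+02  1.4000e-01 -6.0000e-02] F [-0.4 -1.   0.1] w 0.0003
```

View pics/a1.png

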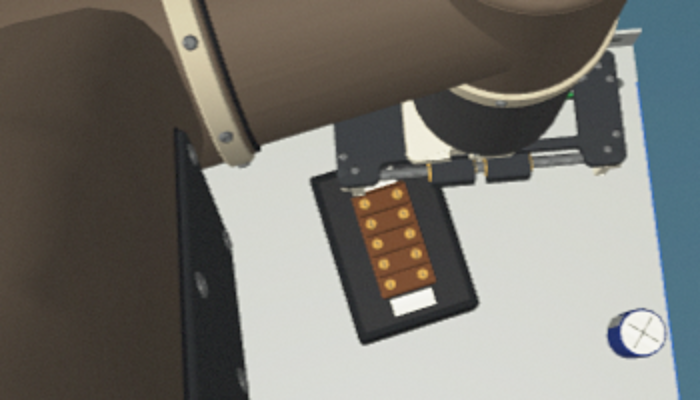

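View pics/b1.png

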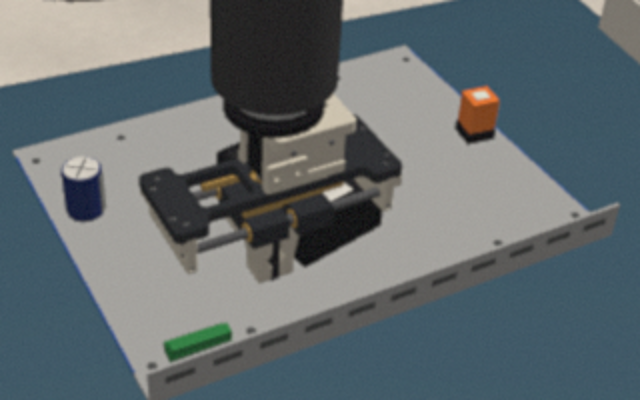

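Call:
jog_arm(motion=[[[0, -0.006, -0.001, 0, 0, 0, 0], [0, -0.012, -0.001, 0, 0, 0, 0], [0, -0.018, -0.001, 0, 0, 0, 0], [0, -0.024, -0.001, 0, 0, 0, 0], [0, -0.03, -0.001, 0, 0, 0, 0], [0, -0.036, -0.001, 0, 0, 0, 0], [0, -0.042, -0.001, 0, 0, 0, 0], [0, -0.042, -0.001, 0, 0, 0, 0]]])

```text
t: 3.2
eef_pos: [0.6161, 0.0361, 0.0371]
ee_rot: [-3.141, -0.005, 0.089]
force: [4.0, -2.4, 0.1]
width: 0.0005
```

```bash
python3 -c "
from h import *
st()
cv2.imwrite('pics/a2.png',cv2.resize(grab('top','top2')[130:330,90:440],None,fx=2,fy=2))
cv2.imwrite('pics/b2.png',cv2.resize(grab('scene','scene2')[150:350,190:510],None,fx=2,fy=2))"
```

```text
t 3.20 TCP_F -73.4 -37.1 tipz 15.1 rpy-yawF(deg) [-1.7999e+02 -2.9000e-01  4.0000e-02] F [ 4.  -2.4  0.1] w 0.0005
```

View pics/a2.png

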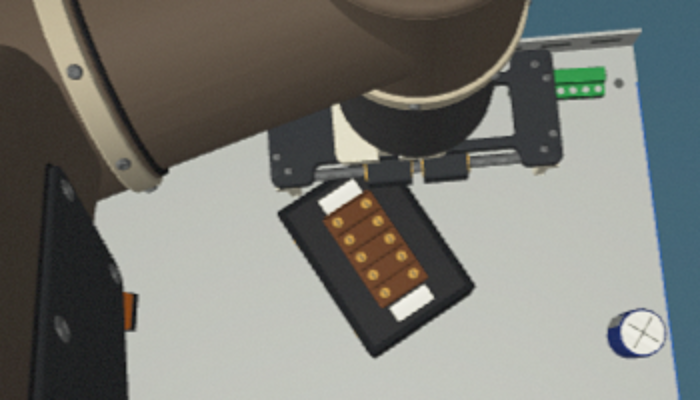

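View pics/b2.png

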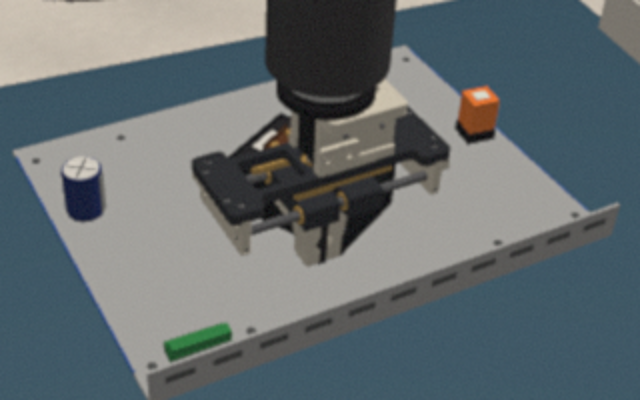

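```bash
cat >> h.py <<'E'
def corners(uv, lab, p0, n="top"):
    # uv full-res px of can-top corners, lab list of (sign along u(heading), sign along left-normal)
    # params x,y (F, mm), heading deg (F)
    X=np.array([toF(q)*1e3 for q in unproj(n,uv,.053)])
    def res(p):
        h=np.radians(p[2]); u=np.array([np.cos(h),np.sin(h)]); v=np.array([-u[1],u[0]])
        return np.concatenate([p[:2]+a*62.5*u+b*45*v-x for (a,b),x in zip(lab,X)])
    s=least_squares(res,p0); return s.x,np.round(s.fun,1)
E
python3 -c "
from h import *
uv=np.array([[278,213],[375,357],[474,287]])/2+[90,130]
p,r=corners(uv,[(1,1),(-1,1),(-1,-1)],[-145,-15,30]); print(p,r, 'shift',p[:2]-[-145.7,-15.7])
"
```

```text
[-151.40197012   -3.54565488   28.70563969] [ 0.7  1.6 -0.7  1.6  0.1 -3.2] shift [-5.70197012 12.15434512]
```

Call:
jog_arm(motion=[[[0, -0.005, 0.001, 0, 0, 0, 0], [-0.001, -0.01, 0.002, 0, 0, 0, 0], [-0.002, -0.015, 0.002, 0, 0, 0, 0], [-0.0035, -0.02, 0.002, 0, 0, 0, 0], [-0.005, -0.025, 0.002, 0, 0, 0, 0], [-0.0065, -0.03, 0.002, 0, 0, 0, 0], [-0.009, -0.034, 0.002, 0, 0, 0, 0], [-0.012, -0.038, 0.002, 0, 0, 0, 0]]])

```text
t: 4.1
eef_pos: [0.604, 0.0735, 0.037]
ee_rot: [-3.14, -0.012, 0.089]
force: [9.5, -3.0, 1.4]
width: 0.0004
```

```bash
python3 -c "
from h import *
st()
cv2.imwrite('pics/a3.png',cv2.resize(grab('top','top3')[130:330,90:440],None,fx=2,fy=2))"
```

```text
t 4.10 TCP_F -82.2 1.3 tipz 15.0 rpy-yawF(deg) [-1.7992e+02 -6.6000e-01  7.0000e-02] F [ 9.5 -3.   1.4] w 0.0004
```

View pics/a3.png

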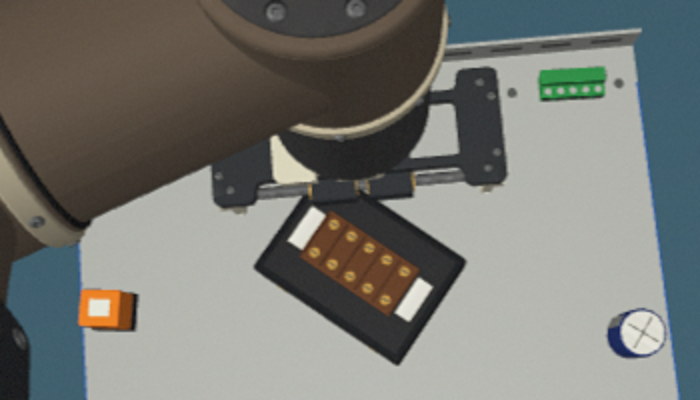

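```bash
cat >> h.py <<'E'
P0=np.array([-145.7,-15.7])
def rep(p):
    e=toF(arm.get_state()["eef_pos"])*1e3; h=np.radians(p[2]); u=np.array([np.cos(h),np.sin(h)]); n=np.array([-u[1],u[0]])
    print("obj",p.round(1),"stray %.1f"%np.hypot(*(p[:2]-P0)),"u",u.round(3),"n",n.round(3))
    for nm,v in(("A",(-9.5,21)),("B",(9.5,-21))):
        d=e+v-p[:2]; print(nm,"vertex along u %.1f n %.1f"%(d@u,d@n))
E
python3 -c "
from h import *
uv=np.array([[255,267],[397,364],[466,263]])/2+[90,130]
p,r=corners(uv,[(1,1),(-1,1),(-1,-1)],[-145,-5,50]); print(r);rep(p)
"
```

```text
[ 0.8  2.2 -1.8  0.   1.  -2.3]
obj [-160.6    8.7   50.2] stray 28.6 u [0.64  0.768] n [-0.768  0.64 ]
A vertex along u 54.7 n -43.6
B vertex along u 34.6 n -85.0
```

Call:
jog_arm(motion=[[[0.01, 0.008, 0, 0, 0, 0, 0], [0.012, 0.01, -0.025, 0, 0, 0, 0], [0.012, 0.01, -0.06, 0, 0, 0, 0], [0.005, 0.005, -0.085, 0, 0, 0, 0], [-0.03, -0.005, -0.085, 0, 0, 0, 0], [-0.075, -0.012, -0.085, 0, 0, 0, 0], [-0.12, -0.02, -0.085, 0, 0, 0, 0], [-0.162, -0.026, -0.085, 0, 0, 0, 0]]])

```text
t: 4.95
eef_pos: [0.4367, 0.0846, 0.1198]
ee_rot: [-3.14, -0.01, 0.089]
force: [-0.7, 1.4, 1.0]
width: 0.0002
```

```bash
python3 -c "
from h import *
st()
cv2.imwrite('pics/a4.png',cv2.resize(grab('top','top4')[130:330,90:440],None,fx=2,fy=2))"
```

```text
t 4.95 TCP_F -247.9 27.0 tipz 97.8 rpy-yawF(deg) [-1.7992e+02 -5.5000e-01  3.0000e-02] F [-0.7  1.4  1. ] w 0.0002
```

View pics/a4.png

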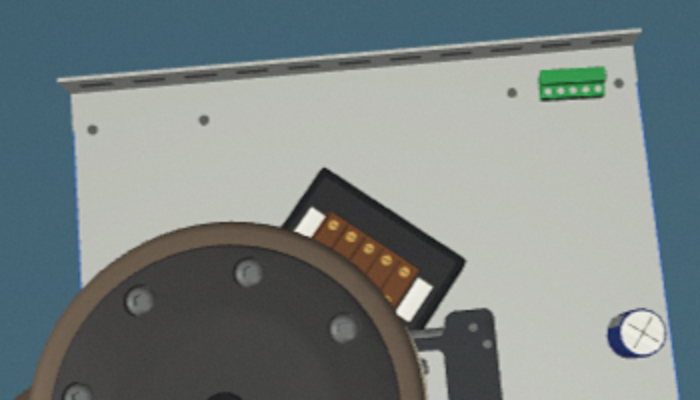

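Call:
jog_arm(motion=[[[0, 0, 0.03, 0, 0.2, 0, 0], [0, 0, 0.055, 0, 0.4, 0, 0], [0, 0, 0.075, 0, 0.5, 0, 0], [0, 0, 0.085, 0, 0.5, 0, 0], [0, 0, 0.085, 0, 0.5, 0, 0]]])

```text
t: 5.5
eef_pos: [0.4302, 0.0821, 0.033]
ee_rot: [3.141, -0.012, 0.086]
force: [-0.8, -0.5, -0.2]
width: 0.0005
```

```bash
python3 -c "
from h import *
st()
uv=np.array([[323,168],[466,263]])/2+[90,130]
p,r=corners(uv,[(1,-1),(-1,-1)],[-160,8,50]); print(r);rep(p)
cv2.imwrite('pics/b5.png',cv2.resize(grab('scene','scene5')[150:350,190:510],None,fx=2,fy=2))
"
```

```text
t 5.50 TCP_F -254.6 25.1 tipz 11.0 rpy-yawF(deg) [ 1.7998e+02 -6.6000e-01 -1.1000e-01] F [-0.8 -0.5 -0.2] w 0.0005
[ 0.5  0.6 -0.5 -0.6]
obj [-163.    10.4   50.8] stray 31.3 u [0.631 0.775] n [-0.775  0.631]
A vertex along u -36.2 n 100.9
B vertex along u -56.8 n 59.7
```

View pics/b5.png

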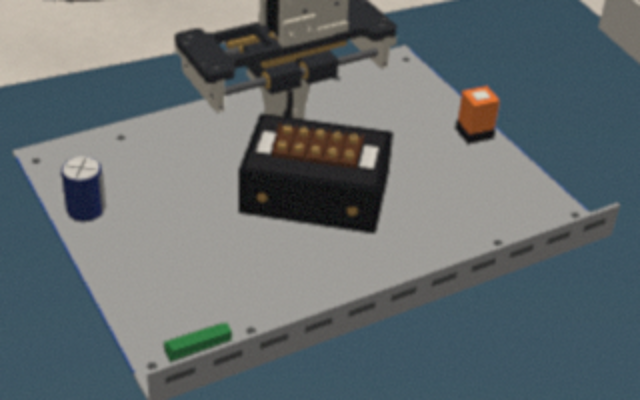

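Call:
jog_arm(motion=[[[0.005, 0.002, 0, 0, 0.3, 0, 0], [0.0095, 0.004, 0, 0, 0.6, 0, 0], [0.014, 0.006, 0, 0, 0.6, 0, 0], [0.018, 0.011, 0, 0, 0.6, 0, 0], [0.022, 0.016, 0, 0, 0.6, 0, 0], [0.026, 0.0215, 0, 0, 0.6, 0, 0], [0.029, 0.027, 0, 0, 0.6, 0, 0], [0.032, 0.032, 0, 0, 0.6, 0, 0]]])

```text
t: 6.35
eef_pos: [0.4641, 0.0526, 0.0341]
ee_rot: [-3.141, -0.021, 0.085]
force: [-7.9, 5.5, 4.1]
width: 0.0002
```

```bash
python3 -c "
from h import *
st()
cv2.imwrite('pics/a6.png',cv2.resize(grab('top','top6')[130:330,90:440],None,fx=2,fy=2))"
```

```text
t 6.35 TCP_F -223.4 -7.3 tipz 12.1 rpy-yawF(deg) [-1.7999e+02 -1.1900e+00 -1.5000e-01] F [-7.9  5.5  4.1] w 0.0002
```

View pics/a6.png

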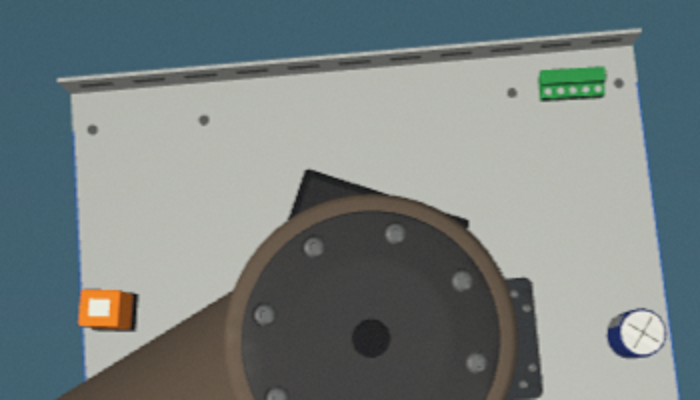

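```bash
python3 -c "
from h import *
uv=np.array([[308,170],[468,219]])/2+[90,130]
p,r=corners(uv,[(1,-1),(-1,-1)],[-160,8,60]); print(r);rep(p)
"
```

```text
[ 0.9  2.1 -0.9 -2.1]
obj [-154.1    2.3   67.5] stray 19.9 u [0.382 0.924] n [-0.924  0.382]
A vertex along u -19.9 n 76.6
B vertex along u -51.4 n 43.0
```

Call:
jog_arm(motion=[[[0.0035, 0.003, 0, 0, -0.4, 0, 0], [0.007, 0.006, 0, 0, -0.8, 0, 0], [0.0105, 0.009, 0, 0, -1.2, 0, 0], [0.014, 0.012, 0, 0, -1.2, 0, 0], [0.0175, 0.0145, 0, 0, -1.2, 0, 0], [0.021, 0.017, 0, 0, -1.2, 0, 0], [0.0245, 0.019, 0, 0, -1.2, 0, 0], [0.027, 0.02, 0, 0, -1.2, 0, 0]]])

```text
t: 7.2
eef_pos: [0.4879, 0.032, 0.0339]
ee_rot: [3.139, 0.01, 0.083]
force: [-16.7, 0.0, 14.0]
width: 0.0005
```

```bash
python3 -c "
from h import *
st()
cv2.imwrite('pics/a7.png',cv2.resize(grab('top','top7')[130:330,90:440],None,fx=2,fy=2))"
```

```text
t 7.20 TCP_F -201.5 -29.9 tipz 11.9 rpy-yawF(deg) [179.87   0.57  -0.31] F [-16.7   0.   14. ] w 0.0005
```

View pics/a7.png

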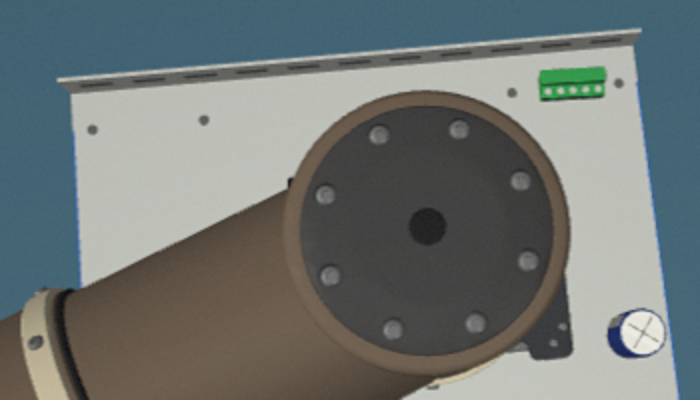

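Call:
jog_arm(motion=[[[-0.012, 0, 0, 0, -0.4, 0, 0], [-0.024, 0, 0, 0, -0.6, 0, 0], [-0.03, 0, -0.03, 0, -0.6, 0, 0.04], [-0.04, 0, -0.06, 0, -0.6, 0, 0.085], [-0.03, 0.01, -0.1, 0, -0.6, 0, 0.085]]])

```text
t: 7.75
eef_pos: [0.4571, 0.0194, 0.1344]
ee_rot: [3.139, 0.023, 0.083]
force: [1.7, 0.3, -0.9]
width: 0.0191
```

```bash
python3 -c "
from h import *
st()
grab('scene','scene8')
cv2.imwrite('pics/b8.png',cv2.resize(cv2.imread('pics/scene8.png')[150:350,190:510],None,fx=2,fy=2))
cv2.imwrite('pics/a8.png',cv2.resize(grab('top','top8')[130:330,90:440],None,fx=2,fy=2))"
```

```text
t 7.75 TCP_F -233.3 -39.7 tipz 112.4 rpy-yawF(deg) [179.84   1.34  -0.26] F [ 1.7  0.3 -0.9] w 0.0191
```

View pics/a8.png

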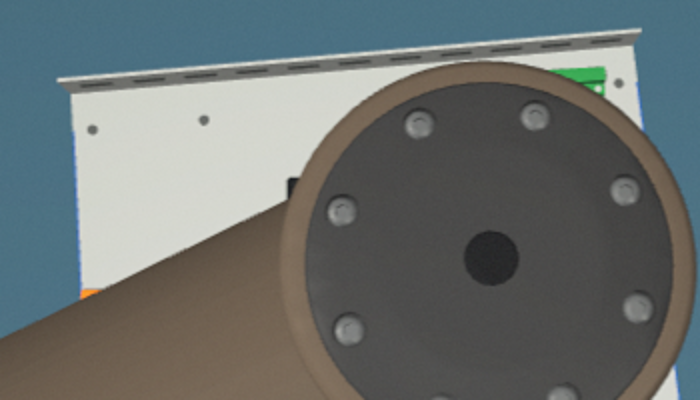

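View pics/b8.png

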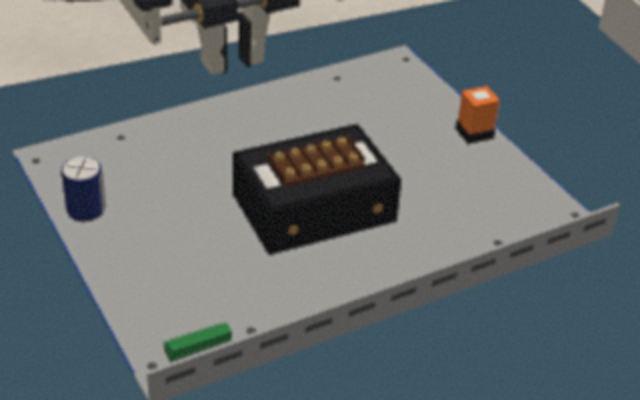

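Scene view clear: fit there (can spans about x 233–400, y 125–253 in the enlarged crop).

```bash
python3 -c "
from h import *
im=cv2.imread('pics/scene8.png')
for h in (75,85,95):
  w=toW([-.145,-.01]); p,r=fit({'scene':im},[*w,np.radians(h-90)+FY],{'scene':(295,205,400,290)})
  q=np.array([*toF(p)*1e3,np.degrees(p[2]-FY)+90]); print(r)
  rep(q)
"
```

```text
1.0714693200640557
obj [-141.6   -2.5   83.9] stray 13.8 u [0.106 0.994] n [-0.994  0.106]
A vertex along u -25.6 n 92.3
B vertex along u -65.4 n 69.0
1.0714742654665055
obj [-141.6   -2.5   83.9] stray 13.8 u [0.106 0.994] n [-0.994  0.106]
A vertex along u -25.6 n 92.3
B vertex along u -65.3 n 69.0
1.071623716612439
obj [-141.6   -2.5   83.9] stray 13.8 u [0.106 0.994] n [-0.994  0.106]
A vertex along u -25.6 n 92.3
B vertex along u -65.4 n 69.0
```

Call:
jog_arm(motion=[[[0, -0.015, 0, 0, 0.5, -0.2, 0.085], [0, -0.03, 0, 0, 1, -0.3, 0.085], [0.004, -0.037, 0, 0, 1.3, -0.3, 0.085], [0.008, -0.037, 0.02, 0, 1.3, -0.3, 0.085], [0.011, -0.037, 0.05, 0, 1.3, -0.3, 0.085], [0.011, -0.037, 0.08, 0, 1.3, -0.3, 0.085], [0.011, -0.037, 0.098, 0, 1.3, -0.3, 0.085], [0.011, -0.037, 0.098, 0, 1.3, -0.3, 0.085]]])

```text
t: 8.65
eef_pos: [0.4688, 0.0573, 0.0388]
ee_rot: [3.139, -0.007, 0.089]
force: [0.2, -0.8, -0.6]
width: 0.0841
```

```bash
python3 -c "
from h import *
st()
cv2.imwrite('pics/b9.png',cv2.resize(grab('scene','scene9')[150:350,190:510],None,fx=2,fy=2))
"
```

```text
t 8.65 TCP_F -218.3 -3.1 tipz 16.8 rpy-yawF(deg) [ 1.7987e+02 -4.3000e-01  7.0000e-02] F [ 0.2 -0.8 -0.6] w 0.0841
```

View pics/b9.png

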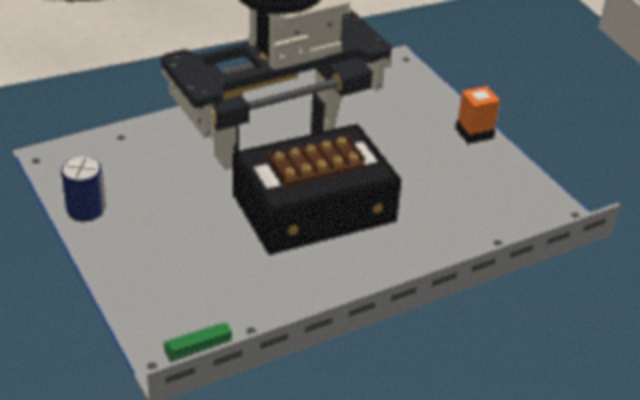

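Call:
jog_arm(motion=[[[0.003, 0, 0.001, 0, -0.2, 0, 0.065], [0.009, 0, 0.002, 0, -0.3, 0, 0.065], [0.015, 0, 0.002, 0, -0.4, 0, 0.065], [0.021, 0, 0.002, 0, -0.4, 0, 0.065], [0.028, 0, 0.002, 0, -0.4, 0, 0.065], [0.035, 0, 0.002, 0, -0.4, 0, 0.065], [0.042, 0, 0.002, 0, -0.4, 0, 0.065], [0.05, 0, 0.002, 0, -0.4, 0, 0.065]]])

```text
t: 9.5
eef_pos: [0.5123, 0.0586, 0.0376]
ee_rot: [3.136, 0.012, 0.087]
force: [-17.6, -3.4, 6.0]
width: 0.0652
```

```bash
python3 -c "
from h import *
st()
cv2.imwrite('pics/b10.png',cv2.resize(grab('scene','scene10')[150:350,190:510],None,fx=2,fy=2))
"
```

```text
t 9.50 TCP_F -174.9 -5.5 tipz 15.6 rpy-yawF(deg) [ 1.7969e+02  6.6000e-01 -7.0000e-02] F [-17.6  -3.4   6. ] w 0.0652
```

View pics/b10.png

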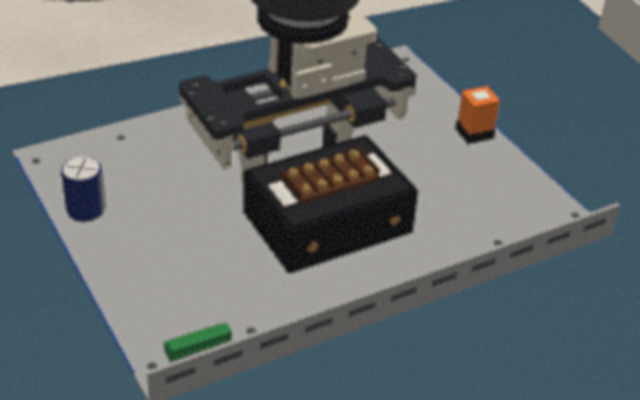

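Call:
jog_arm(motion=[[[0.007, 0, 0.001, 0, 0.2, 0, 0.065], [0.014, 0, 0.002, 0, 0.4, 0, 0.065], [0.021, 0, 0.002, 0, 0.6, 0, 0.065], [0.028, 0, 0.002, 0, 0.6, 0, 0.065], [0.035, 0, 0.002, 0, 0.6, 0, 0.065], [0.042, 0, 0.002, 0, 0.6, 0, 0.065], [0.049, 0, 0.002, 0, 0.6, 0, 0.065], [0.055, 0, 0.002, 0, 0.6, 0, 0.065]]])

```text
t: 10.35
eef_pos: [0.5629, 0.0613, 0.0348]
ee_rot: [3.134, 0.011, 0.085]
force: [-26.9, -2.5, 20.3]
width: 0.065
```

```bash
python3 -c "
from h import *
st()
cv2.imwrite('pics/b11.png',cv2.resize(grab('scene','scene11')[150:350,190:510],None,fx=2,fy=2))
"
```

```text
t 10.35 TCP_F -124.3 -7.3 tipz 12.8 rpy-yawF(deg) [ 1.7955e+02  6.3000e-01 -1.6000e-01] F [-26.9  -2.5  20.3] w 0.0650
```

View pics/b11.png

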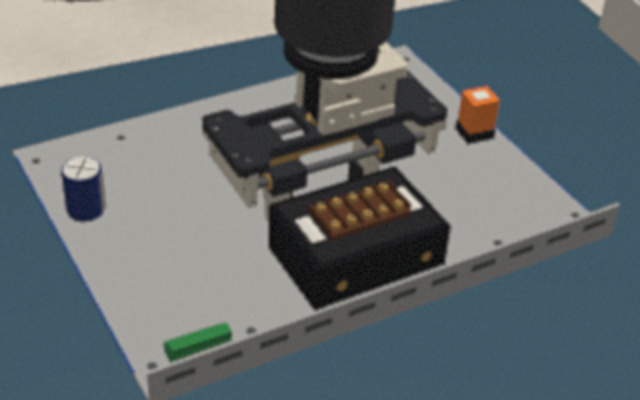

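Call:
jog_arm(motion=[[[0.004, 0, 0, 0, 0.3, 0, 0.065], [0.008, 0, 0, 0, 0.5, 0, 0.065], [0.012, 0, 0, 0, 0.6, 0, 0.065], [0.016, 0, 0, 0, 0.6, 0, 0.065], [0.019, 0, 0, 0, 0.6, 0, 0.065], [0.022, 0, 0, 0, 0.6, 0, 0.065]]])

```text
t: 11.0
eef_pos: [0.5789, 0.0608, 0.0343]
ee_rot: [3.131, 0.013, 0.084]
force: [-28.5, -1.8, 22.6]
width: 0.0653
```

```bash
python3 -c "
from h import *
st()
cv2.imwrite('pics/b12.png',cv2.resize(grab('scene','scene12')[150:350,190:510],None,fx=2,fy=2))
"
```

```text
t 11.00 TCP_F -108.3 -9.2 tipz 12.3 rpy-yawF(deg) [179.4    0.72  -0.25] F [-28.5  -1.8  22.6] w 0.0653
```

View pics/b12.png

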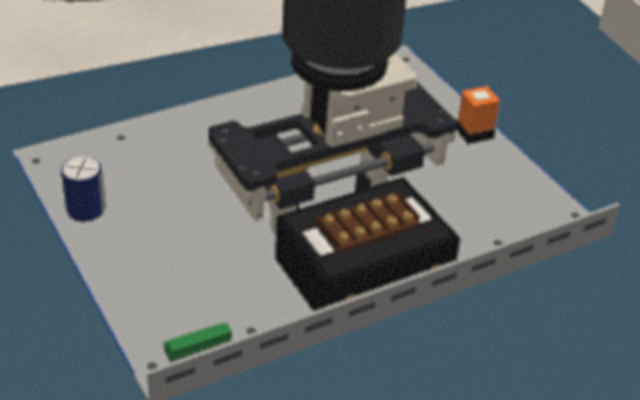

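Call:
jog_arm(motion=[[[0.003, 0, -0.001, 0, 0.3, 0, 0.065], [0.006, 0, -0.001, 0, 0.5, 0, 0.065], [0.009, 0, -0.001, 0, 0.5, 0, 0.065], [0.012, 0, -0.001, 0, 0.5, 0, 0.065], [0.014, 0, -0.001, 0, 0.5, 0, 0.065]]])

```text
t: 11.55
eef_pos: [0.5847, 0.0597, 0.0349]
ee_rot: [3.128, 0.019, 0.082]
force: [-41.2, 6.2, 34.1]
width: 0.0646
```

```bash
python3 -c "
from h import *
st()
cv2.imwrite('pics/b13.png',cv2.resize(grab('scene','scene13')[150:350,190:510],None,fx=2,fy=2))
"
```

```text
t 11.55 TCP_F -102.6 -10.8 tipz 12.9 rpy-yawF(deg) [179.24   1.11  -0.33] F [-41.2   6.2  34.1] w 0.0646
```

View pics/b13.png

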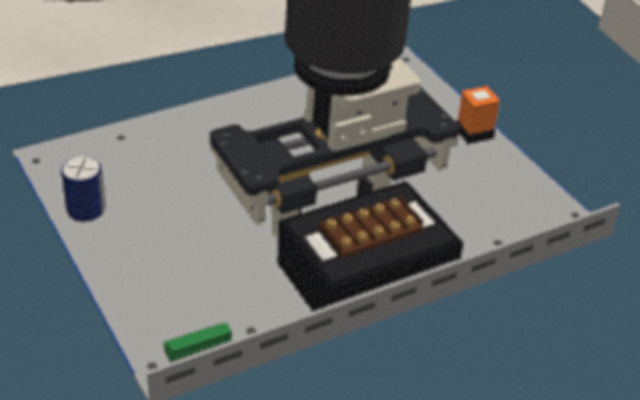

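Call:
jog_arm(motion=[[[-0.008, 0, -0.001, 0, 0.8, 0, 0.065], [-0.012, 0, -0.001, -0.5, 1.2, -0.2, 0.065], [-0.012, 0, -0.001, -0.7, 1.6, -0.3, 0.065], [-0.012, 0, -0.001, -0.7, 1.6, -0.3, 0.065]]])

```text
t: 12.0
eef_pos: [0.5736, 0.0591, 0.0364]
ee_rot: [3.116, -0.01, 0.089]
force: [-0.6, 0.5, -0.6]
width: 0.0651
```

```bash
python3 -c "
from h import *
st()
im=grab('scene','scene14'); t=grab('top','top14')
cv2.imwrite('pics/b14.png',cv2.resize(im[150:350,190:510],None,fx=2,fy=2))
cv2.imwrite('pics/a14.png',cv2.resize(t[130:330,90:440],None,fx=2,fy=2))
"
```

```text
t 12.00 TCP_F -113.8 -10.5 tipz 14.4 rpy-yawF(deg) [ 1.7855e+02 -5.5000e-01  5.0000e-02] F [-0.6  0.5 -0.6] w 0.0651
```

View pics/b14.png

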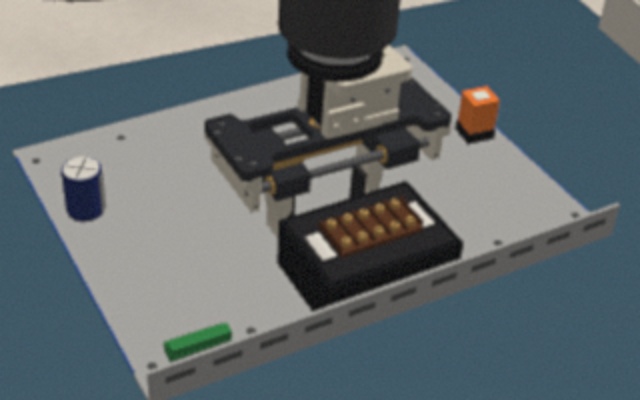

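View pics/a14.png

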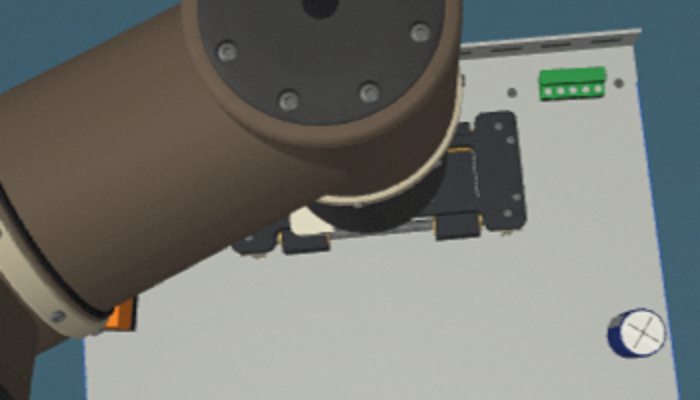

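Call:
jog_arm(motion=[[[0.004, 0, 0, 0.7, 0, 0, 0.065], [0.008, 0, 0, 1.4, 0, 0, 0.065], [0.012, 0, -0.001, 1.4, 0, 0, 0.065], [0.015, 0, -0.002, 1.4, 0, 0, 0.065], [0.018, 0, -0.002, 1.4, 0, 0, 0.065], [0.02, 0, -0.002, 1.4, 0, 0, 0.065]]])

```text
t: 12.7
eef_pos: [0.5852, 0.0594, 0.0369]
ee_rot: [3.139, 0.007, 0.087]
force: [-36.0, 9.4, 25.4]
width: 0.0653
```

```bash
python3 -c "
from h import *
st()
"
```

```text
t 12.70 TCP_F -102.1 -11.1 tipz 14.9 rpy-yawF(deg) [ 1.7986e+02  3.9000e-01 -5.0000e-02] F [-36.    9.4  25.4] w 0.0653
```

Call:
jog_arm(motion=[[[0.004, 0, -0.001, 0, 0.2, 0, 0.065], [0.008, 0, -0.001, 0, 0.4, 0, 0.065], [0.011, 0, -0.001, 0, 0.4, 0, 0.065], [0.013, 0, -0.001, 0, 0.4, 0, 0.065]]])

```text
t: 13.1
eef_pos: [0.5853, 0.0588, 0.0365]
ee_rot: [3.137, 0.023, 0.087]
force: [-56.0, 15.3, 43.6]
width: 0.0657
```

```bash
python3 -c "
from h import *
st()
"
```

```text
t 13.10 TCP_F -102.1 -11.7 tipz 14.5 rpy-yawF(deg) [ 1.7972e+02  1.3300e+00 -8.0000e-02] F [-56.   15.3  43.6] w 0.0657
```

Call:
jog_arm(motion=[[[-0.01, 0, 0, 0, 0.8, 0, 0.065], [-0.025, 0, 0, 0, 1.3, 0, 0.065], [-0.045, 0, 0, 0, 1.3, 0, 0.065], [-0.06, 0, -0.03, 0, 1.3, 0, 0.065], [-0.07, 0, -0.075, 0, 1.3, 0, 0.065], [-0.08, 0, -0.115, 0, 1.3, 0, 0.065], [-0.085, -0.03, -0.145, 0, 1.3, 0, 0.065], [-0.09, -0.07, -0.165, 0, 1.3, 0, 0.065]]])

```text
t: 13.9
eef_pos: [0.4942, 0.122, 0.2064]
ee_rot: [3.138, -0.003, 0.084]
force: [1.5, 0.3, -1.1]
width: 0.0648
```

Call:
jog_arm(motion=[[[-0.005, -0.045, 0, 0, 0, 0, 0.065], [-0.01, -0.09, 0, 0, 0, 0, 0.065], [-0.015, -0.135, 0, 0, 0, 0, 0.065], [-0.02, -0.18, 0, 0, 0, 0, 0.065], [-0.025, -0.225, 0, 0, 0, 0, 0.065], [-0.03, -0.27, 0, 0, 0, 0, 0.065], [-0.03, -0.31, 0, 0, 0, 0, 0.065], [-0.03, -0.31, 0, 0, 0, 0, 0.065]]])

```text
t: 14.7
eef_pos: [0.438, 0.4329, 0.2048]
ee_rot: [3.139, -0.004, 0.087]
force: [0.2, -0.5, -1.8]
width: 0.065
```

```bash
python3 -c "
from h import *
st()
im=grab('scene','scene15'); t=grab('top','top15')
cv2.imwrite('pics/b15.png',cv2.resize(im[150:350,190:510],None,fx=2.4,fy=2.4,interpolation=cv2.INTER_CUBIC))
cv2.imwrite('pics/a15.png',cv2.resize(t[130:330,90:440],None,fx=2.2,fy=2.2,interpolation=cv2.INTER_CUBIC))
p,r=fit({'top':t},[*toW([-.045,-.01]),FY],{'top':(215,140,350,300)}); print(toF(p)*1e3,np.degrees(p[2]-FY),r)
"
```

```text
t 14.70 TCP_F -215.9 373.8 tipz 182.8 rpy-yawF(deg) [ 1.7984e+02 -2.1000e-01 -5.0000e-02] F [ 0.2 -0.5 -1.8] w 0.0650
[-46.3299869   -4.87166941] -0.46949200834669397 3.0438568110500785
```

View pics/b15.png

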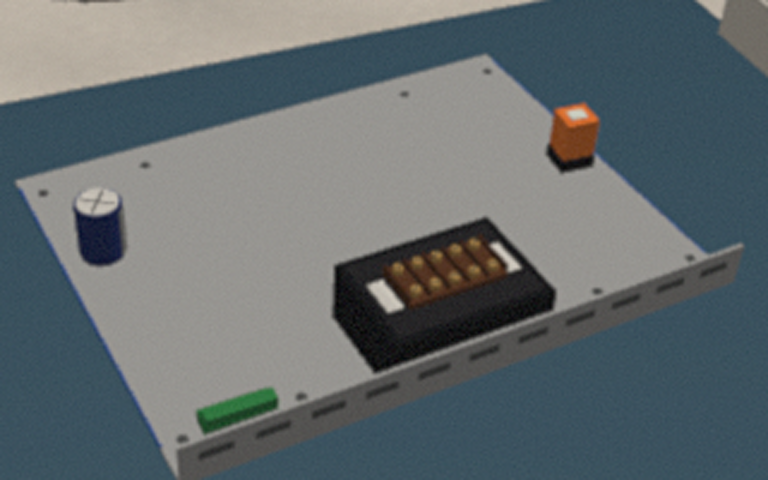

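View pics/a15.png

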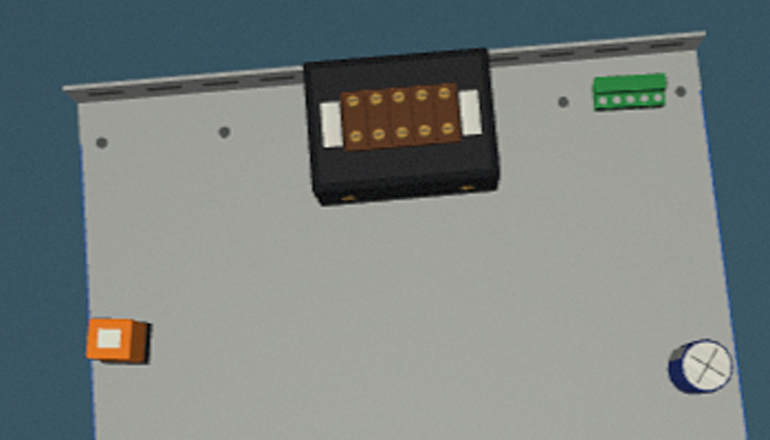

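```bash
python3 -c "
import h
from h import *
def mask2(im,win):
    g=im.max(2); m=np.zeros(g.shape,np.uint8); x0,y0,x1,y1=win
    m[y0:y1,x0:x1]=(g[y0:y1,x0:x1]<70)*255
    c,_=cv2.findContours(m,cv2.RETR_EXTERNAL,cv2.CHAIN_APPROX_NONE); m2=np.zeros_like(m); cv2.drawContours(m2,[max(c,key=cv2.contourArea)],-1,255,-1)
    m2=cv2.morphologyEx(m2,cv2.MORPH_OPEN,np.ones((9,9)))
    return max(cv2.findContours(m2,cv2.RETR_EXTERNAL,cv2.CHAIN_APPROX_NONE)[0],key=cv2.contourArea)
h.mask=mask2
t=cv2.imread('pics/top15.png')
p,r=fit({'top':t},[*toW([-.045,-.01]),FY],{'top':(222,140,326,300)}); print(toF(p)*1e3,np.degrees(p[2]-FY),r)
# flange top edge direction near/away from can via Canny-free line: outer/upper edge points
b=t.copy(); cv2.polylines(b,[cv2.convexHull(proj('top',box(p)).astype(np.float32)).round().astype(np.int32)],True,(0,255,0),1)
for z in(.035,):
  q=proj('top',np.array([[*toW((0,.22)),z],[*toW((0,-.22)),z]])).round().astype(int); cv2.line(b,tuple(q[0]),tuple(q[1]),(0,0,255),1)
cv2.imwrite('pics/c15.png',cv2.resize(b[140:230,200:350],None,fx=5,fy=5,interpolation=cv2.INTER_NEAREST))
cv2.imwrite('pics/d15.png',cv2.resize(t[140:230,200:350],None,fx=5,fy=5,interpolation=cv2.INTER_NEAREST))
im=cv2.imread('pics/scene15.png')
cv2.imwrite('pics/e15.png',cv2.resize(im[235:320,315:435],None,fx=6,fy=6,interpolation=cv2.INTER_CUBIC))
"
```

```text
[-46.28762046  -3.0740664 ] -0.1635056904200118 0.5187122976461518
```

View pics/c15.png

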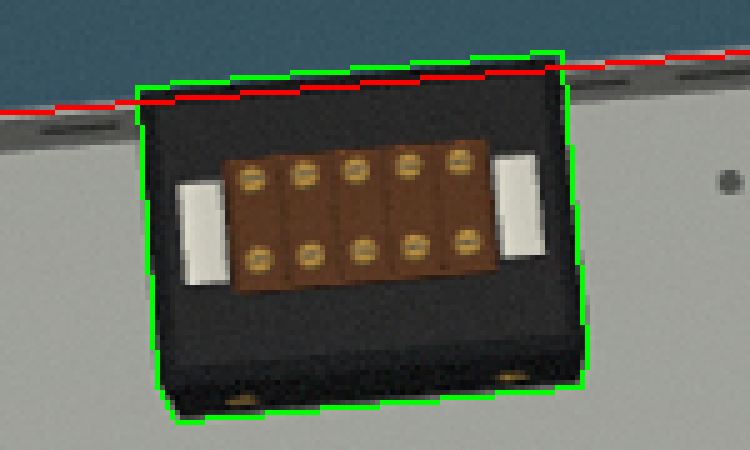

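View pics/e15.png

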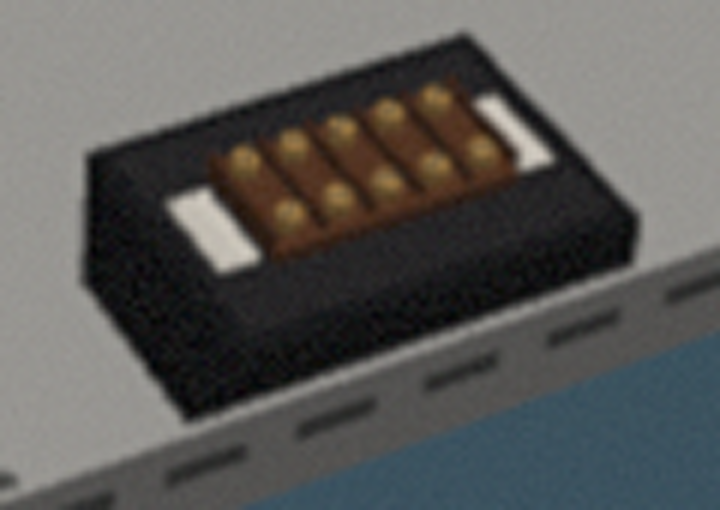

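```bash
python3 -c "
from h import *
import numpy as np
for f in('top0.png','top15.png'):
  g=cv2.GaussianBlur(cv2.imread('pics/'+f).max(2).astype(float),(0,0),.8)
  def edge(cols,lo,hi,sign,z):
    out=[]
    for c in cols:
        a,b=lo(c),hi(c); d=np.diff(g[a:b,c])*sign; k=np.argmax(d)
        if 0<k<len(d)-1:
            den=d[k-1]-2*d[k]+d[k+1]; o=.5*(d[k-1]-d[k+1])/den
            out.append((c,a+k+.5+o))
    return np.array([toF(q)*1e3 for q in unproj('top',np.array(out),z)])
  line=lambda c:174.5-(c-126)*0.0821
  cols=[c for c in list(range(140,222))+list(range(330,357))]
  e=edge(cols,lambda c:int(line(c))-3,lambda c:int(line(c))+7,+1,.003)
  def rl(e):
    k=np.ones(len(e),bool)
    for _ in range(4):
        m=np.polyfit(e[k,1],e[k,0],1); r=e[:,0]-np.polyval(m,e[:,1]); k=abs(r)<2.5*np.std(r[k])+.05
    return m,np.std(r[k]),k.sum()
  m,s,n=rl(e); print(f,'flange foot: x at y=0 %.2f slope %.4f std %.2f n %d'%(m[1],m[0],s,n))
  e=edge(cols,lambda c:int(line(c))-14,lambda c:int(line(c))+0,-1,.035)
  if f=='top15.png':
    e=edge(range(242,312),lambda c:212,lambda c:230,+1,.003); mm,s,n=rl(e); print('can foot x at y=0 %.2f slope %.4f std %.2f n %d'%(mm[1],mm[0],s,n)); y=-5; print('gap to flange at middle', np.polyval(m,y)-np.polyval(mm,y)-90)
"
```

```text
top0.png flange foot: x at y=0 -1.23 slope -0.0042 std 0.13 n 109
top15.png flange foot: x at y=0 -1.24 slope -0.0042 std 0.12 n 109
can foot x at y=0 -90.74 slope -0.0012 std 0.12 n 70
gap to flange at middle -0.48420515627356053
```

```bash
python3 -c "
from h import *
a=cv2.imread('pics/scene0.png').astype(int);b=cv2.imread('pics/scene15.png').astype(int)
for n,(x0,y0,x1,y1) in dict(cap=(215,222,248,265),relay=(412,188,446,226),strip=(266,308,312,332)).items(): print(n,abs(a-b)[y0:y1,x0:x1].mean().round(2))
print(abs(a-b)[350:450,200:500].mean())
arm.job_done()"
```

```text
cap 2.02
relay 2.0
strip 1.86
1.8238333333333334
the job is handed in; nothing more can be done
```

The transformer's long side now lies flush against the flange, the hand is clear, and I handed the job in at about 14.8 s of the 64 s. No verdict comes back, so the figures below are my own measurements.

**How it went:** I used one closed-finger push on the far end and one on the near end. They turned it about 72°, and its middle strayed about 31 mm at most in my measurements. At that point it was about 6° off square and roughly 97 mm short of the flange. I then opened the two fingers and pushed it straight up to the flange.

**Last checks:**
- **Gap:** the top camera put the can's foot line 89.5 mm from the flange foot. The can is 90 mm deep, so the gap is about zero.
- **Angle:** about 0.003 rad off the flange, against a limit of 0.03 rad.
- **Contact:** pushing harder, up to 56 N, no longer moved it.
- **Capacitor, relay and terminal strip:** picture differences around all three before and after were at the noise level, so they have not moved.

**Checks that disagreed:**
- **Distance to flange:** the cruder measures put the transformer's centre about 46.3 mm (outline fit) and 47.3 mm (finger position) in front of the flange, where flush is 45 mm. My first flange estimate was about 1.2 mm off, which explains most of that, and I trusted the foot-line measurement.
- **Downward force:** in the final push the fingers also bore down on the can's side with up to about 44 N. I saw no tipping in the pictures.

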